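# Clamp a guitar neck blank against the stop in a bench vise

### The arm

A 6-joint arm with a two-finger parallel gripper is mounted at the origin on the work surface. World frame = base frame: x ahead of the robot, y to its left, z up, the work surface at z = 0. Lengths are in mm, angles in rad, forces in N, time in s.
With the tool pointing down it reaches from about 275 to 750 mm from the base axis. Payload 10.2 kg.
Tool frame: the origin (TCP) lies midway between the tips of the shut fingers; the grasp point (between the pads) lies 19 mm behind it; z points along the fingers, y is the line along which they close (so a half turn about z gives the same grasp; the last joint's range is limited). The gripper opens to 85 mm and grips with 20 to 120 N. Pads are 22 mm wide; open, the fingers measure 114 mm over their backs; the gripper's body (76 mm by 85 mm) begins 54 mm behind the grasp point. The pads swing forward as they close: fully open they stand 13 mm farther back than shut.
Start: joints at [-1.372, 0.313, 1.498, -0, 1.331, -0.223], TCP at [214.925, -478.997, 231.294] pointing down, gripper open.
Joint ranges: [-2.94, 2.94], [-0.97, 2.17], [0.19, 2.56], [-1.23, 4.37], [0.02, 3.11], [-2.88, 2.88]. Speed limits (rad/s): [2.39, 2.39, 3.01, 3.14, 3.14, 3.14].

### API

Orientations are given as a unit quaternion [w, x, y, z].
In Python, from rig import ctrl gives the robot as it stands.
- The arm moves only by the tool arm_command, never from a script. Its argument "increments" is a list of rows, each an object with "dr": the turn, a rotation vector about the tool's x, y, z in units of pi/4 rad (1.0 is pi/4 rad), a list of three; "offset": the shift along the tool's x, y, z in units of 120 mm (1.0 is 120 mm), a list of three; "hand": the opening, from -1 (shut) to 1 (fully open). A call has 1 to 8 rows; each row shifts and turns the commanded pose from where the row before left it, along the tool's axes as they then stand; what a row does not reach is not made up. A row lasts 1/10 s, in which the tool goes at most 50 mm and 8.59 degrees, less where a joint would pass 70% of its speed; a pose out of reach is approached as far as the arm can. A call with a number of a shift or a turn outside -1 to 1 is refused whole. A call with a gripper value outside its range is refused whole. The fingers move at their own pace and stop on an object; "grip_force" is the grip in N (left out, the last holds). Time passes only in rows, so rows that do not move let the fingers close. It gives the time, the measured TCP pose, the force, the opening and the grip force at its end, in the units of the state.
- ctrl.sense(): the state, without advancing time (a new reading comes with each control period).
- ctrl.capture(name): name is "scene" or "top" or "wrist"; returns the picture (400x640x3 uint8, red, green, blue); there is no depth.
- ctrl.camera_info(name): a dict with "K" (3x3 intrinsics, pixels), "dist" ([k1, k2, p1, p2, k3] as OpenCV has them; the pictures are not rectified), "R" (3x3) and "t" (3): a world point X has camera coordinates R X + t. Camera axes: x right, y down, z forward; pixel columns grow to the right and rows downward; lengths in mm; the calibration is good to about 2 mm. A picture is of the moment at which its call begins: read the wrist's pose just before it. camera_info takes no time and is no camera call; for the wrist camera it gives the pose at the moment of the call.
- ctrl.finish_job(): hands the job in; it is judged then, once.
The state is a dict: "time_s": time; "joints": joint angles; "dq": joint speeds; "tau": joint torques, N m; "eef_pos": TCP position; "ee_rot": TCP orientation; "force": force on the tool from outside, world axes, zero at the start; "wrist_torque": the same for the moment, N m; "grip_width": opening from 0.0 (shut) to 1.0 (fully open); "grip_force": force on a finger pad.
Only numpy, scipy, OpenCV 4.12 (cv2) and the standard library are available. Lean on these libraries where they do the work, as an engineer would, in place of code of your own. Each camera call takes 0.05 s, during which the arm holds its last target. There are 200 camera calls.

### The job

A guitar neck blank lies loose between the open jaws of the bench vise. Slide it along the jaws until its end rests against the stop plate, then turn the vise's tommy bar clockwise (as seen from the handle end) until the sliding jaw grips the blank firmly without crushing it. The blank stays flat on the bed and up against the stop, and the other things on the bench are left alone.

Things in the scene. Friction and masses are not known exactly. Their poses are not given: they have to be found in the camera images.
- vise: Red bench vise fixed to the bench, 190 x 150 mm. Origin: underside, bench level; x runs level from the fixed jaw to the handle, y along the jaw faces, z up. Bed under the blank: z 125 mm, x -130 to 60, y -65 to 65. Fixed jaw: x -128 to -70 mm (its face), y -60 to 60, top z 165. A collar reaches x 66; beyond it only the 22 mm screw, 100 mm up, leads to the handle
- jaw: Sliding jaw, 120 mm wide (y -60 to 60 mm), 53 mm deep, 40 mm tall on the bed (top 165 mm above the bench). Origin: at the foot of its clamping face, mid width; axes as the vise's; it occupies x 0 to 53 mm from its face and travels towards -x of the vise as it closes
- handle (a joint): Turn of the tommy bar (rad) about the level screw, growing clockwise seen from the handle end, which closes the jaw by 24 mm per turn. At 0 bar_end_a is on top and the jaws are 70 mm apart; at 1.57 bar_end_a points along +y of the vise. The bar rubs (about 0.25 N m to turn it freely); the screw stays where it is left
- hub (a point): Centre of the tommy bar, on the screw axis, 100 mm above the bench, 165 mm from the sliding jaw's face along +x of the vise; it moves with the jaw. Hub 36 mm diameter and 36 mm long. The bar is a 14 mm steel rod that crosses the hub square to the screw
- bar_end_a (a point): Centre of the 20 mm ball at one end of the tommy bar, 75 mm from the hub centre
- bar_end_b (a point): Centre of the 20 mm ball at the other end of the tommy bar, 75 mm from the hub centre
- blank: Heel blank of a guitar neck: pale wood block 160 mm long (its y), 44 mm wide (its x, between the jaws), 45 mm tall with a dark fretted fingerboard on top, about 0.35 kg. Origin: centre of its underside. It lies on the bed and its +y end sticks out beyond the jaws
- blank_end (a point): Centre of the blank's -y end face, the one that goes against the stop
- stop_face (a point): A point on the face of the steel stop plate fixed beside the fixed jaw (axes as the vise's): the face is square to the vise's y at y = -75 mm and looks to +y; the plate is 10 mm thick, reaches from x = -106 to -29 mm and from 130 to 170 mm above the bench
- tape: Bystander: roll of masking tape lying flat, 100 mm diameter, 25 mm high; origin at the centre of its underside
- glue: Bystander: standing glue bottle, 60 mm diameter, 150 mm tall; origin at the centre of its underside
- driver: Bystander: screwdriver lying on the bench, 200 mm long along its x; origin under its middle
There are look-alikes about, which are no part of the job. Of the things like the blank, leave any that is blue; of the rest the larger one is meant.

How it is judged:
By the outcome, as a careful person would: the job done as asked, in the order asked, and still so for the second after the job is handed in, with the robot touching nothing.
It also fails if it takes over 72 s, if anything falls off the work surface, if the arm or the gripper's body presses on something with over 40 N, if the wrist force passes 120 N, or if a joint passes its speed limit or range.

## Working session

There is one attempt and no reset: what is moved stays moved. The work goes in short steps, Python scripts to look and compute and a tool call to move; the robot and the scene stay as the last step left them, time stands still between calls to the robot, and variables do not carry over. Pictures are saved under pics/ and viewed, at most 10 in all, crops included, and the job is handed in when it is done.

Besides the shell and the picture viewer there is one more tool, called after "Call:" as name(argument=value, ...) on one line, values as JSON. arm_command: Moves the arm, as the interface text tells. Shifts and turns lie within -1 to 1; 1 stands for 120 mm of shift or pi/4 rad of turn. Its arguments: {"type":"object","properties":{"increments":{"type":"array"},"grip_force":{"type":"number"}},"required":["increments"]}

```bash
mkdir -p pics; ls
python3 - <<'E'
from rig import ctrl
import cv2
for n in("scene","top"):
    cv2.imwrite(f"pics/{n}0.png",ctrl.capture(n)[:,:,::-1]); i=ctrl.camera_info(n); print(n,i)
s=ctrl.sense();print(s)
E
```

```text
pics
scene {'K': array([[463.67158382,   0.        , 312.26573162],
       [  0.        , 463.67158382, 196.34764783],
       [  0.        ,   0.        ,   1.        ]]), 'dist': array([0.00200478, 0.        , 0.        , 0.        , 0.        ]), 'R': array([[ 0.34200038,  0.93968661, -0.00498221],
       [ 0.79658887, -0.29272408, -0.52892229],
       [-0.49847961,  0.17692285, -0.84865563]]), 't': array([-133.10135189, -377.68731497, 1891.61675178])}
top {'K': array([[408.81761404,   0.        , 322.65644224],
       [  0.        , 408.81761404, 202.45970286],
       [  0.        ,   0.        ,   1.        ]]), 'dist': array([-0.07007126,  0.        ,  0.        ,  0.        ,  0.        ]), 'R': array([[ 0.02500982, -0.9996621 ,  0.00708425],
       [-0.99230645, -0.02568408, -0.12111249],
       [ 0.12125352, -0.00400075, -0.99261351]]), 't': array([ -67.70249322,  564.21627935, 1155.17621962])}
{'time_s': 0.1, 'joints': array([-1.37240670e+00,  3.13394991e-01,  1.49834361e+00,  1.03608904e-05,
        1.33100001e+00, -2.23384281e-01]), 'dq': array([-0.0027579 , -0.00142347, -0.00286003,  0.00040422, -0.00115818,
       -0.00115638]), 'tau': array([ 2.02433373e-03, -4.12898648e+01, -2.60143358e+01, -2.03914296e-04,
        3.02622546e-03,  4.89475234e-07]), 'eef_pos': array([ 214.87810339, -478.76789983,  230.79840719]), 'ee_rot': array([-5.72873631e-04,  9.77845733e-01,  2.09326048e-01,  1.21916615e-05]), 'force': array([-0.20406281, -0.26140012,  0.70836978]), 'wrist_torque': array([ 0.03389327,  0.04350666, -0.04488777]), 'grip_force': 0.0, 'grip_width': 0.9982612859889007}
```

View pics/scene0.png

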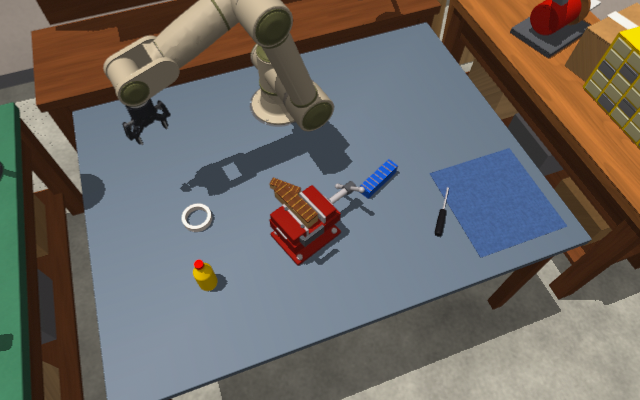

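View pics/top0.png

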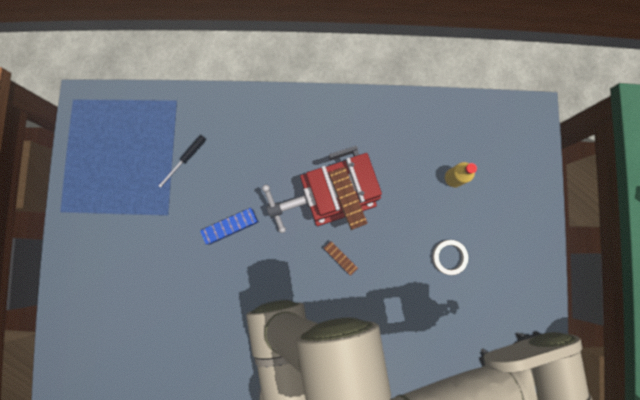

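Both views show the red vise near the middle: in the top view its body is around (342,190), the handle hub at (274,209) and the stop plate at (335,156). The brown blank runs from (341,170) to (357,225). The blue block at (230,226) and the small brown block at (340,257) are decoys. I'll enlarge both views.

Run:
```python
import cv2
a=cv2.imread("pics/top0.png")[140:240,250:390]; cv2.imwrite("pics/topc.png",cv2.resize(a,None,fx=5.5,fy=5.5,interpolation=cv2.INTER_CUBIC))
a=cv2.imread("pics/scene0.png")[165:270,255:385]; cv2.imwrite("pics/scenec.png",cv2.resize(a,None,fx=5.5,fy=5.5,interpolation=cv2.INTER_CUBIC))
```

```text
(no output)
```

View pics/topc.png

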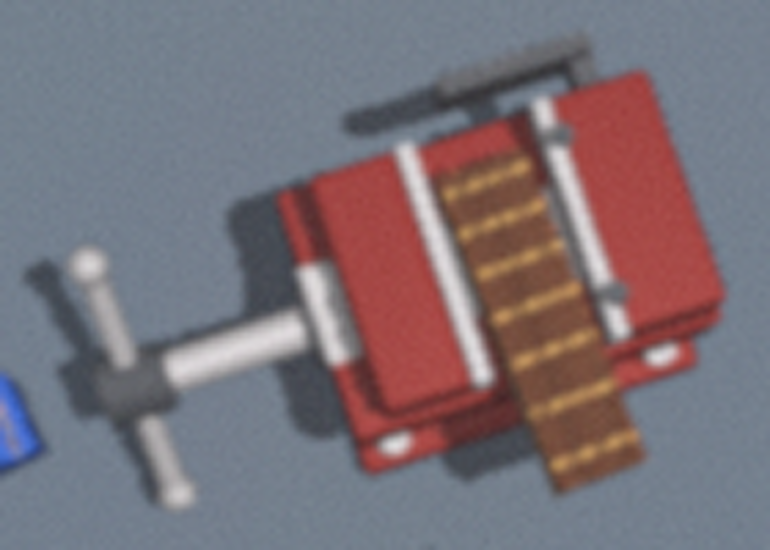

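View pics/scenec.png

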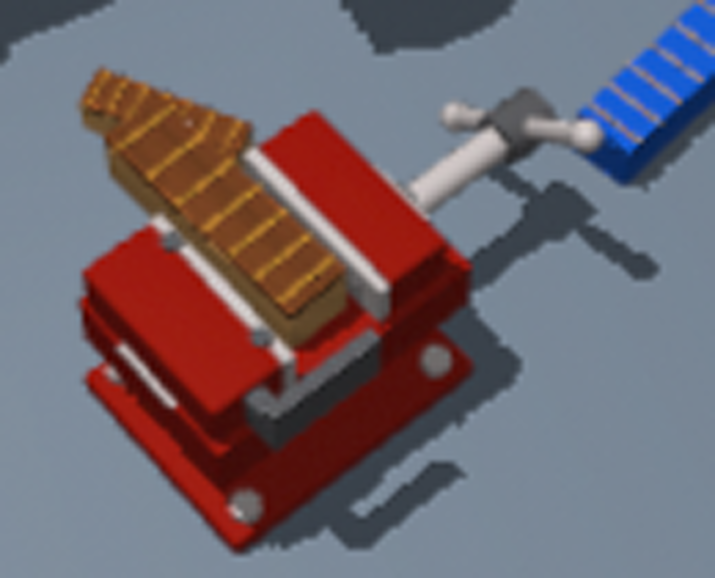

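The top crop shows the jaw face strips at (415–490,145–383) and (533–612,103–340), and the stop plate's top edge at (437–590,45–80). The bar balls are at (90,265) and (178,493), the hub at (137,385), and the blank's corners at (440,180), (527,155), (645,455) and (560,490). In the scene crop the balls are at (455,113) and (590,133), the hub at (522,125), and the blank's stop end at (290,315) and (345,270). Next I'll fit one model to both views.

```bash
cat > h.py <<'E'
import numpy as np,cv2
from rig import ctrl
def proj(i,P): return cv2.projectPoints(np.asarray(P,float).reshape(-1,3),cv2.Rodrigues(i["R"])[0],i["t"],i["K"],i["dist"])[0][:,0]
def Rz(a): c,s=np.cos(a),np.sin(a); return np.array([[c,-s,0],[s,c,0],[0,0,1]])
E
cat > fit.py <<'E'
from h import *
from scipy.optimize import least_squares
I={n:ctrl.camera_info(n) for n in("top","scene")}
def model(p):
    X,Y,a,g,ph,bx,by,ba,dz,bz=p; V=lambda q:Rz(a)@q+[X,Y,dz]
    B=lambda q:V(Rz(ba)@np.array(q,float)+[bx,by,bz])
    d={"f%d%d"%(x,s):V(np.array([x,60*s,165.])) for x in(-128,-70) for s in(-1,1)}
    d|={"g%d%d"%(x,s):V(np.array([g+x,60*s,165.])) for x in(0,53) for s in(-1,1)}
    d|={"s1":V(np.array([-29,-85,170.])),"s2":V(np.array([-106,-85,170.]))}
    d|={"h":V(np.array([g+165,0,100.]))}
    d|={"b%d"%s:V(np.array([g+165,75*s*np.sin(ph),100+75*s*np.cos(ph)])) for s in(-1,1)}
    d|={"w%d%d"%(x,y):B([22*x,80*y,45]) for x in(-1,1) for y in(-1,1)}
    return d
O={"top":{"f-128-1":(645,72),"f-1281":(722,298),"f-70-1":(533,103),"f-701":(612,340),"g0-1":(418,147),"g01":(490,383),"s1":(437,80),"s2":(588,36),"h":(137,385),"b-1":(90,265),"b1":(178,493),"w1-1":(440,180),"w-1-1":(527,155),"w-11":(645,455),"w11":(560,490)},
"scene":{"f-128-1":(215,415),"f-1281":(85,275),"f-70-1":(296,352),"f-701":(163,215),"g0-1":(388,290),"g01":(247,152),"g53-1":(440,250),"g531":(315,112),"h":(522,125),"b-1":(590,133),"b1":(455,113),"w-1-1":(290,315),"w1-1":(345,270),"w-11":(108,140)}}
off={"top":(250,140),"scene":(255,165)}
def res(p,names=False):
    d=model(p);r=[]
    for n in O:
        k=list(O[n]);u=np.array([O[n][q] for q in k])/5.5+off[n]
        e=proj(I[n],[d[q] for q in k])-u
        if names:
            for q,ee in zip(k,e): print(n,q,ee.round(1),end="; ")
        r.append(e)
    return np.concatenate(r).ravel()
s=least_squares(res,[560,-50,1.7,-5,1.4,-40,10,0,0,125],loss="soft_l1",x_scale=[100,100,.1,10,.1,10,10,.1,10,10])
print(s.x.round(3),s.cost);res(s.x,True)
p=s.x; d=model(p); print()
for q in("h","b-1","b1","w11","w-11","w1-1","w-1-1"): print(q,d[q].round(1))
print("theta from gap",(70-(p[3]+70))/24*2*np.pi)
E
python3 fit.py
```

```text
[ 5.86728e+02 -6.67160e+01  1.91600e+00 -9.47300e+00  2.32500e+00
 -4.12900e+01  3.95850e+01  4.40000e-02 -3.09400e+00  1.24727e+02] 13.815242923132145
top f-128-1 [-0.2 -0.7]; top f-1281 [0.9 0.9]; top f-70-1 [-0.6  0.4]; top f-701 [-0.1  0.2]; top g0-1 [-1.5 -0.6]; top g01 [ 0.  -0.4]; top s1 [-0.9  0. ]; top s2 [-0.6 -0.9]; top h [-0.7 -0.1]; top b-1 [-0.5  0.2]; top b1 [-0.4  0.2]; top w1-1 [-0.7 -0.3]; top w-1-1 [-0.8 -1.7]; top w-11 [0.3 0.9]; top w11 [-0.1  0.6]; scene f-128-1 [-0.6  0.3]; scene f-1281 [-1.2 -1. ]; scene f-70-1 [-0.3  0.7]; scene f-701 [-0.5 -0.5]; scene g0-1 [-1.8  0.7]; scene g01 [-0.8  0.5]; scene g53-1 [ 1.7 -1.6]; scene g531 [-0.3 -1.2]; scene h [-0.8  0.6]; scene b-1 [-0.7  1.4]; scene b1 [0.  0.7]; scene w-1-1 [-0.5  0.6]; scene w1-1 [0.1 0.3]; scene w-11 [-1.2 -0.3]; 
h [534.   79.6  96.9]
b-1 [585.5  98.1 148.2]
b1 [482.6  61.1  45.6]
w11 [ 481.1 -129.   166.6]
w-11 [ 497.8 -169.7  166.6]
w1-1 [629.1 -68.2 166.6]
w-1-1 [ 645.8 -108.9  166.6]
theta from gap 2.4800271660274573
```

```bash
cat >> h.py <<'E'
from scipy.spatial.transform import Rotation as Ro
VP=np.array([586.7,-66.7,0]);VA=1.916   # vise pose (refine below)
def st():
    s=ctrl.sense(); return s,Ro.from_quat(s["ee_rot"],scalar_first=True)
def v2w(q): return Rz(VA)@np.array(q,float)+VP
def w2v(q): return Rz(VA).T@(np.array(q,float)-VP)
def tgtR(): 
    x=-Rz(VA)[:,1];y=-Rz(VA)[:,0];return Ro.from_matrix(np.c_[x,y,[0,0,-1]])
def delta(Pw,R=None):
    s,r=st(); R=R or tgtR()
    print("offset units total",(r.inv().apply(np.array(Pw)-s["eef_pos"])/120).round(3),"dr units",((r.inv()*R).as_rotvec()/(np.pi/4)).round(3),"tcp vise",w2v(s["eef_pos"]).round(1),"t",round(s["time_s"],2))
E
python3 - <<'E'
from h import *
def ground(n,u,z):
    i=ctrl.camera_info(n);p=cv2.undistortPoints(np.array([[u]],float),i["K"],i["dist"])[0,0]
    d=i["R"].T@[*p,1];c=-i["R"].T@i["t"];return c+d*(z-c[2])/d[2]
for u in((257,215),(252,208),(258,221)): w=ground("top",u,20);print("blue",w.round(),w2v(w).round())
print("tape",ground("top",(450,257),20).round(),"small",ground("top",(340,257),20).round())
delta([470,-140,330])
i=ctrl.camera_info("wrist");s,r=st();print("cam in tool",r.inv().apply(-i["R"].T@i["t"]-s["eef_pos"]).round(),"K",i["K"].round(),(i["R"]@r.as_matrix()).round(2))
E
```

```text
blue [525. 138.  20.] [214. -12.  20.]
blue [546. 154.  20.] [222. -36.  20.]
blue [508. 135.  20.] [216.   6.  20.]
tape [ 416. -430.   20.] small [ 409. -108.   20.]
offset units total [ 3.096 -1.706 -0.824] dr units [-0.001 -0.     0.097] tcp vise [-261.9  489.3  230.8] t 0.1
cam in tool [  67.   -2. -142.] K [[304.   0. 323.]
 [  0. 304. 199.]
 [  0.   0.   1.]] [[ 0.    1.   -0.  ]
 [-0.96 -0.   -0.27]
 [-0.27  0.    0.96]]
```

Call:
arm_command(increments=[{"offset":[0.2,-0.11,-0.1],"dr":[0,0,0.0125],"hand":1},{"offset":[0.2,-0.11,-0.1],"dr":[0,0,0.0125],"hand":1},{"offset":[0.2,-0.11,-0.1],"dr":[0,0,0.0125],"hand":1},{"offset":[0.2,-0.11,-0.1],"dr":[0,0,0.0125],"hand":1},{"offset":[0.2,-0.11,-0.1],"dr":[0,0,0.0125],"hand":1},{"offset":[0.2,-0.11,-0.1],"dr":[0,0,0.0125],"hand":1},{"offset":[0.2,-0.11,-0.1],"dr":[0,0,0.0125],"hand":1},{"offset":[0.2,-0.11,-0.1],"dr":[0,0,0.0125],"hand":1}], grip_force=40)

```text
time_s: 0.9
eef_pos: [353.3, -307.7, 327.6]
ee_rot: [-0.0, 0.985, 0.171, -0.0]
force: [-0.3, -0.4, 0.5]
grip_width: 1.004
grip_force: 0.0
```

Call:
arm_command(increments=[{"offset":[0.21,-0.115,0],"dr":[0,0,0],"hand":1},{"offset":[0.21,-0.115,0],"dr":[0,0,0],"hand":1},{"offset":[0.21,-0.115,0],"dr":[0,0,0],"hand":1},{"offset":[0.21,-0.115,0],"dr":[0,0,0],"hand":1},{"offset":[0.21,-0.115,0],"dr":[0,0,0],"hand":1},{"offset":[0.21,-0.115,0],"dr":[0,0,0],"hand":1},{"offset":[0.15,-0.1,0],"dr":[0,0,0],"hand":1},{"offset":[0,0,0],"dr":[0,0,0],"hand":1}])

```text
time_s: 1.7
eef_pos: [481.0, -160.8, 326.9]
ee_rot: [-0.0, 0.985, 0.172, -0.0]
force: [-0.3, 0.2, 0.3]
grip_width: 0.999
grip_force: 0.0
```

Run:
```python
from h import *
import pickle
delta([470,-140,330])
i=ctrl.camera_info("wrist");im=ctrl.capture("wrist");pickle.dump(i,open("w1.pkl","wb"))
cv2.imwrite("pics/w1.png",im[:,:,::-1]);print(st()[0]["joints"].round(2))
```

```text
offset units total [-0.028 -0.194 -0.026] dr units [-0.001  0.     0.001] tcp vise [-52.8 131.3 326.9] t 1.7
[-0.56  0.22  1.37 -0.    1.55  0.67]
```

View pics/w1.png

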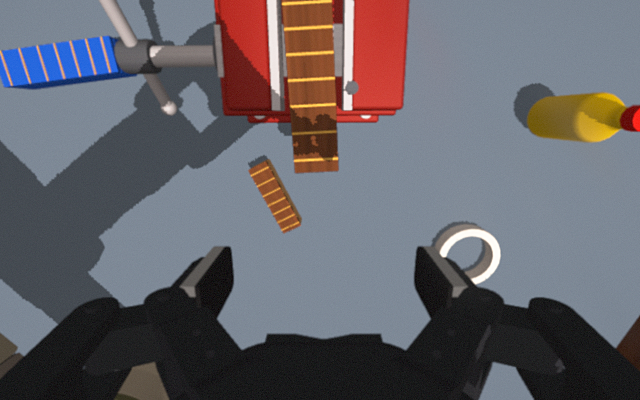

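The wrist view shows the jaw's +y edge at row ~108, with face corners at (282,108) and (343,108) and outer corners at (224,109) and (402,108). The blank's end corners are (295,173) and (338,171), ball A is at (170,108) and the hub at (138,57). I'll add these to the fit.

```bash
sed -i 's/^off=/import pickle;I["w"]=pickle.load(open("w1.pkl","rb"))\nO["w"]={k:(5.5*a,5.5*b) for k,(a,b) in {"f-1281":(402,108),"f-701":(343,108),"g01":(282,108),"g531":(224,109),"w11":(295,173),"w-11":(338,171),"b1":(170,108),"h":(138,57)}.items()}\noff=/; s/"scene":(255,165)}/"scene":(255,165),"w":(0,0)}/' fit.py; python3 fit.py; grep -c w1.pkl fit.py
```

```text
[ 5.87912e+02 -6.57670e+01  1.92300e+00 -9.71800e+00  2.33000e+00
 -4.11670e+01  4.12170e+01  3.50000e-02 -1.74100e+00  1.22666e+02] 21.75076789103524
top f-128-1 [-0.8 -1.5]; top f-1281 [ 0.6 -0. ]; top f-70-1 [-1.1 -0.3]; top f-701 [-0.3 -0.6]; top g0-1 [-1.9 -1.2]; top g01 [-0.1 -1. ]; top s1 [-1.4 -0.5]; top s2 [-1.2 -1.7]; top h [-0.9 -0.2]; top b-1 [-0.8  0.1]; top b1 [-0.5 -0.1]; top w1-1 [-0.8 -0.3]; top w-1-1 [-0.9 -1.6]; top w-11 [0.1 0.9]; top w11 [-0.4  0.6]; scene f-128-1 [0.1 0.5]; scene f-1281 [-0.7 -0.8]; scene f-70-1 [0.3 0.7]; scene f-701 [-0.2 -0.3]; scene g0-1 [-1.3  0.7]; scene g01 [-0.5  0.6]; scene g53-1 [ 2.1 -1.7]; scene g531 [-0.1 -1.2]; scene h [-0.6  0.4]; scene b-1 [-0.5  1.1]; scene b1 [0.1 0.7]; scene w-1-1 [-0.5  0.7]; scene w1-1 [0.2 0.4]; scene w-11 [-1.  -0.2]; w f-1281 [0.9 0.5]; w f-701 [-0.2  0.8]; w g01 [-1.6  1.3]; w g531 [1.7 0.7]; w w11 [-0.2 -0. ]; w w-11 [0.4 0.2]; w b1 [-1.1 -0.2]; w h [ 2.1 -0.4]; 
h [534.3  80.   98.3]
b-1 [585.4  98.7 149.9]
b1 [483.3  61.2  46.6]
w11 [ 481.1 -128.5  165.9]
w-11 [ 497.7 -169.2  165.9]
w1-1 [629.2 -68.  165.9]
w-1-1 [ 645.8 -108.8  165.9]
theta from gap 2.54409480474011
1
```

```bash
sed -i 's/^VP=.*/VP=np.array([587.9,-65.8,0]);VA=1.922/' h.py
python3 - <<'E'
from h import *
delta([498.8,-145.4,130]);print(w2v([489.4,-148.9,0]),w2v([534.3,80,99]))
E
```

```text
offset units total [ 0.192 -0.076  1.641] dr units [-0.001  0.001 -0.008] tcp vise [-53.2 134.  326.9] t 1.75
[-44.14073419 121.07623873   0.        ] [155.34017984   0.16889844  99.        ]
```

Call:
arm_command(increments=[{"offset":[0.096,-0.038,0.27],"dr":[0,0,-0.008],"hand":1},{"offset":[0.096,-0.038,0.27],"dr":[0,0,0],"hand":1},{"offset":[0,0,0.35],"dr":[0,0,0],"hand":1},{"offset":[0,0,0.35],"dr":[0,0,0],"hand":1},{"offset":[0,0,0.25],"dr":[0,0,0],"hand":1},{"offset":[0,0,0.15],"dr":[0,0,0],"hand":1},{"offset":[0,0,0],"dr":[0,0,0],"hand":0.4},{"offset":[0,0,0],"dr":[0,0,0],"hand":-0.2}], grip_force=40)

```text
time_s: 2.55
eef_pos: [498.7, -146.9, 131.2]
ee_rot: [0.0, 0.985, 0.173, 0.0]
force: [0.3, -0.3, 0.4]
grip_width: 0.692
grip_force: 0.0
```

Call:
arm_command(increments=[{"offset":[0,0,0],"dr":[0,0,0],"hand":-0.5},{"offset":[0,0,0],"dr":[0,0,0],"hand":-0.5},{"offset":[0,0,0],"dr":[0,0,0],"hand":-0.5},{"offset":[0,0,0],"dr":[0,0,0],"hand":-0.5},{"offset":[0,0,0],"dr":[0,0,0],"hand":-0.5}])

```text
time_s: 3.05
eef_pos: [499.2, -146.7, 131.9]
ee_rot: [0.001, 0.985, 0.174, 0.001]
force: [-2.9, -1.9, 6.8]
grip_width: 0.516
grip_force: 40.1
```

Run:
```python
from h import *
delta(v2w([-47,77,130]));s=st()[0];print(s["grip_width"],s["grip_force"],s["force"],s["wrist_torque"])
```

```text
offset units total [0.285 0.012 0.016] dr units [ 0.003 -0.002 -0.002] tcp vise [-45.5 111.2 131.9] t 3.05
0.5160801630811631 40.12817170936614 [-2.88269377 -1.89885953  6.79944722] [-0.1767337   0.28983811 -0.08402402]
```

Call:
arm_command(increments=[{"offset":[0.06,0,-0.01],"dr":[0,0,0],"hand":-0.5},{"offset":[0.08,0,0],"dr":[0,0,0],"hand":-0.5},{"offset":[0.06,0,0],"dr":[0,0,0],"hand":-0.5},{"offset":[0.03,0,0],"dr":[0,0,0],"hand":-0.5},{"offset":[0.02,0,0],"dr":[0,0,0],"hand":-0.5},{"offset":[0,0,0],"dr":[0,0,0],"hand":-0.5}])

```text
time_s: 3.65
eef_pos: [527.7, -135.8, 132.2]
ee_rot: [0.0, 0.985, 0.174, 0.0]
force: [-2.4, -0.5, 4.7]
grip_width: 0.518
grip_force: 41.1
```

Call:
arm_command(increments=[{"offset":[0.017,0,0],"dr":[0,0,0],"hand":-0.5},{"offset":[0.017,0,0],"dr":[0,0,0],"hand":-0.5},{"offset":[0,0,0],"dr":[0,0,0],"hand":-0.5}])

```text
time_s: 3.95
eef_pos: [530.9, -134.6, 132.1]
ee_rot: [0.0, 0.985, 0.174, -0.0]
force: [-5.9, -2.4, 6.4]
grip_width: 0.514
grip_force: 41.1
```

Run:
```python
from h import *
delta(v2w([-47,75,130]));s,r=st();print(s["grip_width"],s["grip_force"],r.inv().apply(s["force"]),s["wrist_torque"])
```

```text
offset units total [0.019 0.016 0.018] dr units [ 0.001  0.001 -0.002] tcp vise [-45.   77.2 132.1] t 3.95
0.513894634493375 41.10390777233988 [-6.37657949  0.20020196 -6.37097724] [-0.43143174  0.87289558 -0.02073571]
```

Call:
arm_command(increments=[{"offset":[0.017,0,0],"dr":[0,0,0],"hand":-0.5},{"offset":[0,0,0],"dr":[0,0,0],"hand":-0.5}])

```text
time_s: 4.15
eef_pos: [531.0, -134.5, 132.1]
ee_rot: [0.0, 0.985, 0.175, -0.003]
force: [-18.9, -6.1, 12.3]
grip_width: 0.518
grip_force: 41.0
```

Call:
arm_command(increments=[{"offset":[0.012,0,0],"dr":[0,0,0],"hand":-0.5},{"offset":[0,0,0],"dr":[0,0,0],"hand":-0.5}])

```text
time_s: 4.35
eef_pos: [531.0, -134.4, 132.1]
ee_rot: [0.0, 0.985, 0.175, -0.005]
force: [-28.2, -9.4, 16.7]
grip_width: 0.515
grip_force: 41.3
```

Run:
```python
from h import *
delta(v2w([-47,75,130]));s,r=st();print(s["grip_width"],s["grip_force"],r.inv().apply(s["force"]),s["wrist_torque"])
i=ctrl.camera_info("wrist");im=ctrl.capture("wrist");cv2.imwrite("pics/w2.png",im[:,:,::-1])
```

```text
offset units total [0.017 0.018 0.017] dr units [-0.002  0.012  0.   ] tcp vise [-44.8  77.1 132.1] t 4.35
0.5153054094970009 41.31949051748961 [-29.8260597   -0.93777486 -16.4359888 ] [-1.24402122  3.87693764  0.57635028]
```

View pics/w2.png

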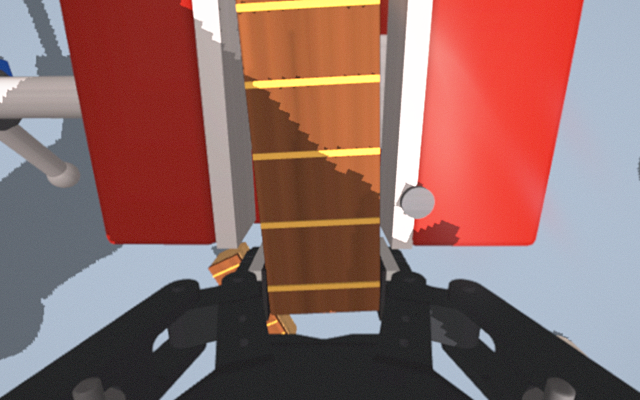

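The blank presses against the stop at 30 N and sits parallel to the jaws. The right-hand gap to the fixed jaw is small, about 3 mm. I'll relax, release and move to ball B.

Call:
arm_command(increments=[{"offset":[-0.015,0,0],"dr":[0,0,0],"hand":-0.5},{"offset":[-0.006,0,0],"dr":[0,0,0],"hand":-0.5},{"offset":[0,0,0],"dr":[0,0,0],"hand":0.3},{"offset":[0,0,0],"dr":[0,0,0],"hand":0.5},{"offset":[0,0,0],"dr":[0,0,0],"hand":0.5},{"offset":[0,0,0],"dr":[0,0,0],"hand":0.5},{"offset":[0,0,-0.2],"dr":[0,0,0],"hand":0.5},{"offset":[0,0,-0.35],"dr":[0,0,0],"hand":0.5}])

```text
time_s: 5.2
eef_pos: [530.7, -133.5, 196.2]
ee_rot: [-0.002, 0.985, 0.174, -0.002]
force: [0.5, -1.2, 0.2]
grip_width: 0.752
grip_force: 0.0
```

Call:
arm_command(increments=[{"offset":[0,0,-0.35],"dr":[0,0,0],"hand":0.5},{"offset":[0.18,-0.27,0],"dr":[0,0,0],"hand":0.3},{"offset":[0.18,-0.27,0],"dr":[0,0,0],"hand":0.1},{"offset":[0.18,-0.27,0],"dr":[0,0,0],"hand":0.1},{"offset":[0.18,-0.27,0],"dr":[0,0,0],"hand":0.1},{"offset":[0.18,-0.27,0],"dr":[0,0,0],"hand":0.1},{"offset":[0.1,-0.2,0],"dr":[0,0,0],"hand":0.1},{"offset":[0,0,0],"dr":[0,0,0],"hand":0.1}])

```text
time_s: 6.0
eef_pos: [580.7, 84.8, 239.4]
ee_rot: [-0.0, 0.984, 0.176, 0.0]
force: [0.9, 0.1, -0.1]
grip_width: 0.554
grip_force: 0.0
```

Run:
```python
from h import *
delta(v2w([155.3,-54,130]));s,r=st();print(s["grip_width"],s["force"])
i=ctrl.camera_info("wrist");im=ctrl.capture("wrist");cv2.imwrite("pics/w3.png",im[:,:,::-1])
for q in([155.3,-54,151],[155.3,54,48],[155.3,0,100]): print(proj(i,v2w(q)).round(1))
```

```text
offset units total [ 0.074 -0.094  0.912] dr units [-0.001 -0.     0.003] tcp vise [143.9 -45.1 239.4] t 6.0
0.5540540524120695 [ 0.90179907  0.09306972 -0.08606203]
[[310.8 192.4]]
[[315.  258.7]]
[[313.3 232.8]]
```

View pics/w3.png

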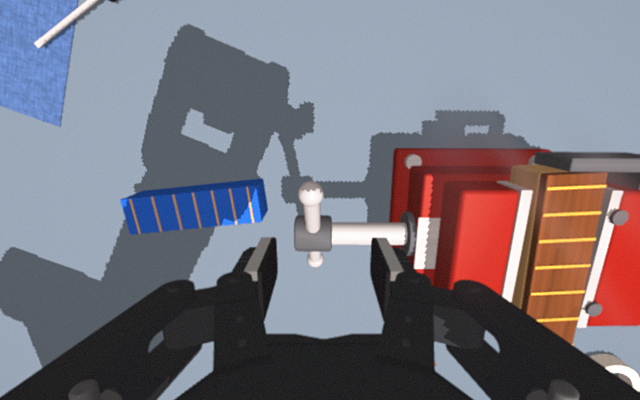

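The picture agrees with the model to within a pixel: ball B at (311,192), hub at (313,233). The blank stands square against the stop. I'll descend and pinch ball B.

Call:
arm_command(increments=[{"offset":[0.074,-0.094,0.1],"dr":[0,0,0],"hand":0.1},{"offset":[0,0,0.25],"dr":[0,0,0],"hand":0.1},{"offset":[0,0,0.25],"dr":[0,0,0],"hand":0.1},{"offset":[0,0,0.2],"dr":[0,0,0],"hand":0.1},{"offset":[0,0,0.112],"dr":[0,0,0],"hand":0.1},{"offset":[0,0,0],"dr":[0,0,0],"hand":-0.4},{"offset":[0,0,0],"dr":[0,0,0],"hand":-0.8},{"offset":[0,0,0],"dr":[0,0,0],"hand":-0.8}], grip_force=50)

```text
time_s: 6.85
eef_pos: [584.7, 97.1, 130.9]
ee_rot: [-0.002, 0.985, 0.174, -0.0]
force: [-3.7, 8.2, -3.4]
grip_width: 0.201
grip_force: 48.7
```

Call:
arm_command(increments=[{"offset":[0,0,0],"dr":[0,0,0],"hand":-0.8},{"offset":[0,0,0],"dr":[0,0,0],"hand":-0.8}])

```text
time_s: 7.05
eef_pos: [584.7, 97.0, 130.9]
ee_rot: [-0.001, 0.985, 0.174, -0.0]
force: [-2.8, 9.2, -2.9]
grip_width: 0.199
grip_force: 48.8
```

```bash
cat >> h.py <<'E'
def rep():
    s,r=st();f=r.inv().apply(s["force"]);print("F tool",f.round(1),"tq",s["wrist_torque"].round(2),"gw",round(s["grip_width"]*85,1),"gf",s["grip_force"].round(1),"vise",w2v(s["eef_pos"]).round(1),"t",s["time_s"])
def arc(p0,p1,n,zo,ang0x=155.3,ref=2.33-np.pi):
    # cumulative tool-unit offsets moving pinched ball from angle p0 to p1 (angle of this ball), jaw advance included
    P=lambda p:np.array([-75*np.sin(p),(p-p0)*24/2/np.pi,-75*np.cos(p)])
    a=np.linspace(p0,p1,n+1);Q=np.array([P(x) for x in a]);print((np.diff(Q,axis=0)/120).round(3).tolist())
E
python3 - <<'E'
from h import *
rep();arc(-.81,1.6,16,0)
E
```

```text
Traceback (most recent call last):
  File "h.py", line 17, in rep
    s,r=st();f=r.inv().apply(s["force"]);print("F tool",f.round(1),"tq",s["wrist_torque"].round(2),"gw",round(s["grip_width"]*85,1),"gf",s["grip_force"].round(1),"vise",w2v(s["eef_pos"]).round(1),"t",s["time_s"])
                                                                                                                                         ^^^^^^^^^^^^^^^^^^^^^
AttributeError: 'float' object has no attribute 'round'
```

```bash
sed -i 's/s\["grip_force"\].round(1)/round(float(s["grip_force"]),1)/' h.py
python3 - <<'E'
from h import *
rep();arc(-.81,1.59,16,0)
im=ctrl.capture("wrist")[130:330,200:440,::-1];cv2.imwrite("pics/w4.png",cv2.resize(im,None,fx=3,fy=3,interpolation=cv2.INTER_CUBIC))
E
```

```text
F tool [ 0.6 -9.6  3. ] tq [1.26 0.46 0.01] gw 16.9 gf 48.8 vise [154.  -53.  130.9] t 7.05
[[-0.069, 0.005, -0.063], [-0.078, 0.005, -0.052], [-0.085, 0.005, -0.039], [-0.09, 0.005, -0.026], [-0.093, 0.005, -0.013], [-0.094, 0.005, 0.001], [-0.092, 0.005, 0.015], [-0.089, 0.005, 0.029], [-0.084, 0.005, 0.042], [-0.077, 0.005, 0.054], [-0.068, 0.005, 0.065], [-0.057, 0.005, 0.074], [-0.045, 0.005, 0.082], [-0.033, 0.005, 0.088], [-0.019, 0.005, 0.092], [-0.005, 0.005, 0.094]]
```

View pics/w4.png

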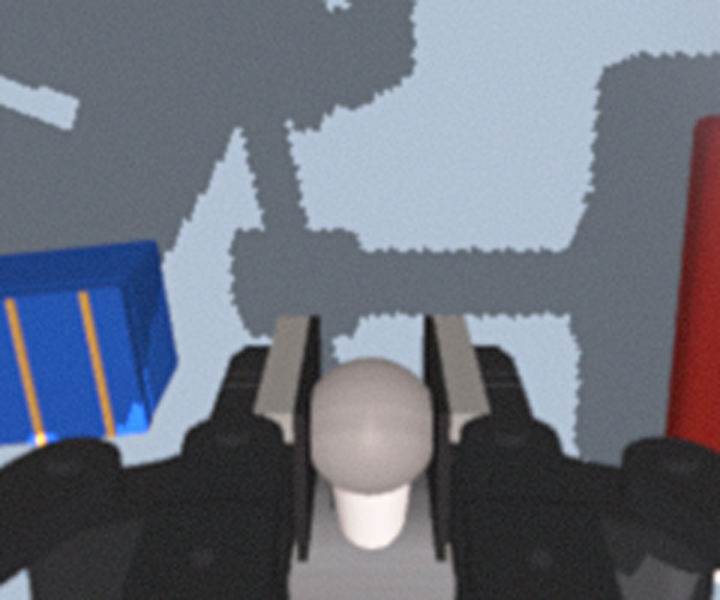

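The pads pinch ball B squarely, centred at about (370,425) in the crop, with the bar between the fingers. I'll turn it along the arc.

Call:
arm_command(increments=[{"offset":[-0.069,-0.003,-0.063],"dr":[0,0,0],"hand":-0.8},{"offset":[-0.078,0.005,-0.052],"dr":[0,0,0],"hand":-0.8},{"offset":[-0.085,0.005,-0.039],"dr":[0,0,0],"hand":-0.8},{"offset":[-0.09,0.005,-0.026],"dr":[0,0,0],"hand":-0.8}])

```text
time_s: 7.5
eef_pos: [549.3, 82.0, 153.0]
ee_rot: [-0.001, 0.985, 0.174, 0.001]
force: [1.6, 8.8, -5.8]
grip_width: 0.198
grip_force: 48.8
```

```bash
python3 -c "
from h import *
rep()"
```

```text
F tool [ 4.5 -7.7  5.8] tq [ 1.41 -0.31 -0.08] gw 16.8 gf 48.8 vise [152.  -14.6 153. ] t 7.5
```

Call:
arm_command(increments=[{"offset":[-0.093,-0.005,-0.013],"dr":[0,0,0],"hand":-0.8},{"offset":[-0.094,0.0,0.001],"dr":[0,0,0],"hand":-0.8},{"offset":[-0.092,0.005,0.015],"dr":[0,0,0],"hand":-0.8},{"offset":[-0.089,0.005,0.029],"dr":[0,0,0],"hand":-0.8},{"offset":[-0.084,0.005,0.042],"dr":[0,0,0],"hand":-0.8},{"offset":[-0.077,0.005,0.054],"dr":[0,0,0],"hand":-0.8}])

```text
time_s: 8.1
eef_pos: [490.7, 56.8, 138.0]
ee_rot: [0.001, 0.985, 0.174, 0.002]
force: [-0.3, 0.1, 0.4]
grip_width: 0.1
grip_force: 0.0
```

```bash
python3 -c "
from h import *
rep()"
```

```text
F tool [-0.2 -0.2 -0.4] tq [0.03 0.02 0.01] gw 8.5 gf 0.0 vise [148.6  49.1 138. ] t 8.1
```

Run:
```python
from h import *
w=ctrl.capture("wrist")[100:340,180:460,::-1];s=ctrl.capture("scene")[160:230,290:370,::-1];t=ctrl.capture("top")[160:250,240:330,::-1]
R=lambda a,W,H:cv2.resize(a,(W,H),interpolation=cv2.INTER_CUBIC)
cv2.imwrite("pics/m5.png",np.vstack([np.hstack([R(s,320,280),R(t,280,280)]),R(w,600,320)[:, :]]) )
i=ctrl.camera_info("wrist")
for p in np.arange(-.9,1.3,.2): print(round(p,1),proj(i,v2w([150,75*np.sin(p),100+75*np.cos(p)])).round()[0])
```

```text
-0.9 [323.   7.]
-0.7 [324.  29.]
-0.5 [324.  62.]
-0.3 [324. 102.]
-0.1 [324. 147.]
0.1 [324. 189.]
0.3 [324. 225.]
0.5 [324. 252.]
0.7 [324. 269.]
0.9 [324. 278.]
1.1 [324. 279.]
```

View pics/m5.png

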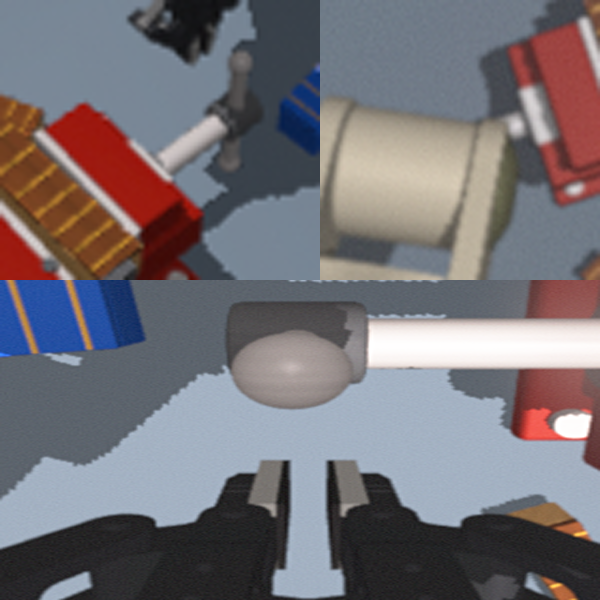

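The bar now stands vertical: ball B is at about (316,167) in the wrist frame, which is φ≈0. The pinch crept off under the rotation. I'll push with shut fingers from the trailing side instead, which is the more robust way.

```bash
cat >> h.py <<'E'
HX0=152.5; HZ=100
def tip(p,hx):
    """TCP (vise) with shut fingers just touching trailing side of bar half at angle p."""
    u=np.array([np.sin(p),np.cos(p)]);n=np.array([np.cos(p),-np.sin(p)]);b=75*u
    if p<0: y,z=b[0]-21,b[1]-14
    else:
        r=58 if p<1.2 else max(40,58-40*(p-1.2)); C=r*u-7*n
        if p<=np.pi/2: y,z=C[0]-11,C[1]
        else: y,z=C[0]+11,C[1]
        if p>1.2 : y=np.clip(y,np.interp(p,[1.2,1.57,1.8],[-99,44,44]),99) if p<=np.pi/2 else max(y,44)*(p<1.9)+y*(p>=1.9)
        if p<.25: y=min(y,b[0]-21)
    return np.array([hx,y,HZ+z])
def rows(pts):
    s,r=st();q=w2v(s["eef_pos"]);Q=np.vstack([q,pts]);D=np.diff(Q,axis=0)
    print((np.c_[-D[:,1],-D[:,0],-D[:,2]]/120).round(3).tolist())
E
python3 - <<'E'
from h import *
P=[tip(p,HX0-3.82*p) for p in np.arange(0,2.41,.15)]
print(np.round(P,1).tolist())
rows([[148.6,49,200],[150,10,200],[152.5,-32,200],[152.5,-32,161]]+P)
E
```

```text
[[152.5, -21.0, 158.0], [151.9, -9.8, 158.4], [151.4, -0.5, 157.5], [150.8, 7.9, 155.3], [150.2, 16.0, 151.8], [149.6, 23.4, 147.2], [149.1, 30.1, 141.5], [148.5, 35.8, 134.9], [147.9, 40.5, 127.5], [147.3, 38.2, 118.2], [146.8, 34.4, 110.2], [146.2, 51.4, 103.8], [145.6, 51.5, 97.7], [145.1, 50.7, 91.7], [144.5, 49.1, 85.8], [143.9, 46.5, 80.3], [143.3, 43.2, 75.2]]
[[-0.0, 0.001, -0.519], [0.325, -0.012, -0.0], [0.35, -0.021, -0.0], [-0.0, -0.0, 0.325], [-0.092, -0.0, 0.025], [-0.093, 0.005, -0.003], [-0.077, 0.005, 0.008], [-0.071, 0.005, 0.018], [-0.067, 0.005, 0.029], [-0.062, 0.005, 0.038], [-0.056, 0.005, 0.047], [-0.048, 0.005, 0.055], [-0.039, 0.005, 0.062], [0.019, 0.005, 0.078], [0.032, 0.005, 0.067], [-0.142, 0.005, 0.054], [-0.001, 0.005, 0.051], [0.007, 0.005, 0.05], [0.014, 0.005, 0.049], [0.021, 0.005, 0.046], [0.028, 0.005, 0.042]]
```

Call:
arm_command(increments=[{"offset":[0,0,-0.26],"dr":[0,0,0],"hand":-1},{"offset":[0,0,-0.27],"dr":[0,0,0],"hand":-1},{"offset":[0.33,-0.012,0],"dr":[0,0,0],"hand":-1},{"offset":[0.35,-0.021,0],"dr":[0,0,0],"hand":-1},{"offset":[0,0,0.165],"dr":[0,0,0],"hand":-1},{"offset":[0,0,0.17],"dr":[0,0,0],"hand":-1},{"offset":[-0.092,0,0.025],"dr":[0,0,0],"hand":-1},{"offset":[-0.02,0,0],"dr":[0,0,0],"hand":-1}])

```text
time_s: 9.05
eef_pos: [553.3, 84.6, 157.1]
ee_rot: [-0.0, 0.985, 0.174, 0.0]
force: [2.5, 1.8, -1.5]
grip_width: -0.002
grip_force: 1.5
```

```bash
python3 -c "
from h import *
rep()"
```

```text
F tool [ 2.9 -0.9  1.5] tq [ 0.23 -0.41  0.02] gw -0.2 gf 1.5 vise [153.1 -19.2 157.1] t 9.05
```

Contact is made with 3 N of resistance, so I'll continue the stroke.

Call:
arm_command(increments=[{"offset":[-0.075,0.005,-0.003],"dr":[0,0,0],"hand":-1},{"offset":[-0.077,0.005,0.008],"dr":[0,0,0],"hand":-1},{"offset":[-0.071,0.005,0.018],"dr":[0,0,0],"hand":-1},{"offset":[-0.067,0.005,0.029],"dr":[0,0,0],"hand":-1},{"offset":[-0.062,0.005,0.038],"dr":[0,0,0],"hand":-1},{"offset":[-0.056,0.005,0.047],"dr":[0,0,0],"hand":-1},{"offset":[-0.048,0.005,0.055],"dr":[0,0,0],"hand":-1},{"offset":[-0.039,0.005,0.062],"dr":[0,0,0],"hand":-1}])

```text
time_s: 9.85
eef_pos: [498.2, 59.0, 126.7]
ee_rot: [0.0, 0.985, 0.174, -0.0]
force: [1.2, 0.4, 5.1]
grip_width: 0.003
grip_force: 2.6
```

```bash
python3 -c "
from h import *
rep();print(st()[0]['joints'].round(2))"
```

```text
F tool [ 1.3  0.  -5.1] tq [ 0.04 -0.19  0.05] gw 0.3 gf 2.6 vise [148.   41.3 126.7] t 9.85
[-0.12  0.37  1.71 -0.    1.06  1.11]
```

Call:
arm_command(increments=[{"offset":[-0.03,0.005,0.067],"dr":[0,0,0],"hand":-1},{"offset":[-0.03,0.005,0.07],"dr":[0,0,0],"hand":-1},{"offset":[-0.025,0.005,0.062],"dr":[0,0,0],"hand":-1},{"offset":[0,0.005,0.051],"dr":[0,0,0],"hand":-1},{"offset":[0.007,0.005,0.05],"dr":[0,0,0],"hand":-1},{"offset":[0.014,0.005,0.049],"dr":[0,0,0],"hand":-1},{"offset":[0.021,0.005,0.046],"dr":[0,0,0],"hand":-1},{"offset":[0.028,0.005,0.042],"dr":[0,0,0],"hand":-1}])

```text
time_s: 10.65
eef_pos: [498.2, 54.1, 73.8]
ee_rot: [0.0, 0.985, 0.174, -0.001]
force: [-1.3, -0.8, 7.5]
grip_width: -0.003
grip_force: 3.1
```

```bash
python3 -c "
from h import *
rep();HX=HX0-3.82*2.4
s=st()[0];p=-.74
rows([[143.3,50,110],[143.3,50,195],[143.3,0,195],[143.3,-80,195],[143.3,-80,142],tip(p,143.3)]+[tip(q,HX-3.82*(q-p)) for q in np.arange(p+.15,1.2,.15)])
i=ctrl.camera_info('wrist');print(proj(i,[v2w([143.3,75*np.sin(a),100+75*np.cos(a)]) for a in (2.0,2.2,2.4,-1.1,-.9,-.74,-.6)]).round())"
```

```text
F tool [-1.5  0.3 -7.5] tq [-0.01  0.17  0.  ] gw -0.3 gf 3.1 vise [143.4  42.9  73.8] t 10.65
[[-0.059, 0.001, -0.302], [-0.0, -0.0, -0.708], [0.417, -0.0, -0.0], [0.667, -0.0, -0.0], [-0.0, -0.0, 0.442], [-0.07, -0.0, 0.005], [-0.074, 0.005, -0.058], [-0.082, 0.005, -0.046], [-0.087, 0.005, -0.033], [-0.092, 0.005, -0.02], [-0.093, 0.005, 0.018], [-0.093, 0.005, -0.003], [-0.076, 0.005, 0.008], [-0.07, 0.005, 0.019], [-0.067, 0.005, 0.029], [-0.062, 0.005, 0.039], [-0.055, 0.005, 0.048], [-0.047, 0.005, 0.056]]
[[326. 290.]
 [326. 266.]
 [326. 243.]
 [330. -81.]
 [331. -72.]
 [332. -46.]
 [333.  -6.]]
```

Call:
arm_command(increments=[{"offset":[-0.06,0,-0.3],"dr":[0,0,0],"hand":-1},{"offset":[0,0,-0.36],"dr":[0,0,0],"hand":-1},{"offset":[0,0,-0.35],"dr":[0,0,0],"hand":-1},{"offset":[0.37,0,0],"dr":[0,0,0],"hand":-1},{"offset":[0.37,0,0],"dr":[0,0,0],"hand":-1},{"offset":[0.344,0,0],"dr":[0,0,0],"hand":-1},{"offset":[0,0,0.22],"dr":[0,0,0],"hand":-1},{"offset":[0,0,0.222],"dr":[0,0,0],"hand":-1}])

```text
time_s: 11.45
eef_pos: [614.3, 96.5, 140.3]
ee_rot: [0.0, 0.985, 0.174, -0.001]
force: [0.5, -0.4, -0.9]
grip_width: 0.002
grip_force: 0.0
```

Call:
arm_command(increments=[{"offset":[-0.035,0,0],"dr":[0,0,0],"hand":-1},{"offset":[-0.035,0,0.005],"dr":[0,0,0],"hand":-1}])

```text
time_s: 11.65
eef_pos: [605.9, 93.4, 141.6]
ee_rot: [-0.0, 0.985, 0.174, -0.0]
force: [3.5, 3.5, -0.4]
grip_width: -0.004
grip_force: 1.9
```

```bash
python3 -c "
from h import *
rep();print(st()[0]['joints'].round(2))
i=ctrl.camera_info('wrist');im=ctrl.capture('wrist');cv2.imwrite('pics/w6.png',im[:,:,::-1])
hsv=cv2.cvtColor(im,cv2.COLOR_RGB2HSV);print(im[150:300:12,325].tolist())
print([(a,proj(i,v2w([143.3,75*np.sin(a),100+75*np.cos(a)])).round()[0].tolist()) for a in (-1.1,-.9,-.74,-.6)])"
```

```text
F tool [ 4.5 -2.1  0.4] tq [ 0.41 -0.51  0.  ] gw -0.3 gf 1.9 vise [143.3 -71.7 141.6] t 11.65
[-0.04  0.58  1.33  0.    1.23  1.18]
[[102, 108, 119], [176, 192, 209], [174, 191, 207], [176, 192, 209], [174, 189, 207], [176, 193, 209], [173, 189, 207], [92, 99, 109], [30, 30, 26], [31, 32, 30], [54, 51, 51], [50, 48, 50], [49, 47, 46]]
[(-1.1, [326.0, 254.0]), (-0.9, [326.0, 279.0]), (-0.74, [327.0, 304.0]), (-0.6, [327.0, 327.0])]
```

Call:
arm_command(increments=[{"offset":[-0.074,0.005,-0.058],"dr":[0,0,0],"hand":-1},{"offset":[-0.082,0.005,-0.046],"dr":[0,0,0],"hand":-1},{"offset":[-0.087,0.005,-0.033],"dr":[0,0,0],"hand":-1},{"offset":[-0.092,0.005,-0.02],"dr":[0,0,0],"hand":-1},{"offset":[-0.093,0.005,0.018],"dr":[0,0,0],"hand":-1},{"offset":[-0.093,0.005,-0.003],"dr":[0,0,0],"hand":-1}])

```text
time_s: 12.3
eef_pos: [549.7, 68.5, 161.2]
ee_rot: [0.001, 0.985, 0.174, 0.003]
force: [4.4, 0.8, 2.1]
grip_width: 0.001
grip_force: 1.9
```

```bash
python3 -c "
from h import *
rep()"
```

```text
F tool [ 4.4  0.7 -2.1] tq [ 0.15 -0.57 -0.01] gw 0.1 gf 1.9 vise [139.2 -10.3 161.2] t 12.3
```

Call:
arm_command(increments=[{"offset":[-0.038,0.003,0.015],"dr":[0,0,0],"hand":-1},{"offset":[-0.038,0.003,0.008],"dr":[0,0,0],"hand":-1}])

```text
time_s: 12.5
eef_pos: [541.1, 64.8, 157.3]
ee_rot: [0.0, 0.985, 0.174, 0.002]
force: [3.9, 0.6, 4.6]
grip_width: -0.003
grip_force: 2.3
```

Call:
arm_command(increments=[{"offset":[-0.035,0.003,0.009],"dr":[0,0,0],"hand":-1},{"offset":[-0.035,0.003,0.01],"dr":[0,0,0],"hand":-1}])

```text
time_s: 12.7
eef_pos: [533.1, 61.4, 153.9]
ee_rot: [0.0, 0.985, 0.174, 0.001]
force: [3.9, 1.2, 3.8]
grip_width: -0.001
grip_force: 2.4
```

```bash
python3 -c "
from h import *
rep()
im=ctrl.capture('top');cv2.imwrite('pics/t6.png',im[:,:,::-1])"
```

```text
F tool [ 4.1  0.3 -3.8] tq [ 0.17 -0.61 -0.05] gw -0.1 gf 2.4 vise [138.3   7.7 153.9] t 12.7
```

Call:
arm_command(increments=[{"offset":[-0.022,0.0015,0.011],"dr":[0,0,0],"hand":-1},{"offset":[0,0,0],"dr":[0,0,0],"hand":-1}])

```text
time_s: 12.95
eef_pos: [530.3, 60.3, 152.1]
ee_rot: [0.0, 0.985, 0.174, -0.0]
force: [1.9, 0.4, 4.1]
grip_width: -0.003
grip_force: 1.7
```

Call:
arm_command(increments=[{"offset":[-0.022,0.0015,0.012],"dr":[0,0,0],"hand":-1},{"offset":[0,0,0],"dr":[0,0,0],"hand":-1}])

```text
time_s: 13.15
eef_pos: [528.1, 59.3, 150.8]
ee_rot: [0.0, 0.985, 0.174, 0.0]
force: [2.9, -0.2, 4.7]
grip_width: -0.001
grip_force: 2.2
```

Call:
arm_command(increments=[{"offset":[-0.021,0.0015,0.013],"dr":[0,0,0],"hand":-1},{"offset":[0,0,0],"dr":[0,0,0],"hand":-1}])

```text
time_s: 13.35
eef_pos: [526.9, 58.7, 150.1]
ee_rot: [-0.0, 0.985, 0.174, 0.002]
force: [7.0, 3.0, 8.6]
grip_width: 0.002
grip_force: 4.9
```

```bash
cat >> h.py <<'E'
def ang():
    s,r=st();q=w2v(s["eef_pos"]);c=q[1:]+[11,-HZ];R=np.hypot(*c);p=np.arctan2(c[0],c[1])+np.arcsin(7/R)
    f=Rz(VA).T@s["force"];print("phi",p.round(3),"theta",(p+2*np.pi).round(3),"r",R.round(1),"Tz Nm",((c[0]*f[2]-c[1]*f[1])/1000).round(2),"F",np.linalg.norm(f).round(1))
E
python3 -c "
from h import *
rep();ang()"
```

```text
F tool [ 7.7 -0.4 -8.6] tq [ 0.44 -0.97  0.01] gw 0.1 gf 4.9 vise [137.9  14.5 150.1] t 13.35
phi 0.596 theta 6.879 r 56.2 Tz Nm 0.6 F 11.5
```

Call:
arm_command(increments=[{"offset":[-0.018,0,0.012],"dr":[0,0,0],"hand":-1},{"offset":[0,0,0],"dr":[0,0,0],"hand":-1}])

```text
time_s: 13.55
eef_pos: [526.0, 58.2, 149.6]
ee_rot: [0.0, 0.985, 0.174, 0.004]
force: [9.4, 5.4, 11.6]
grip_width: 0.003
grip_force: 7.8
```

```bash
python3 -c "
from h import *
rep();ang()"
```

```text
F tool [ 10.7  -1.8 -11.5] tq [ 0.94 -1.53 -0.01] gw 0.3 gf 7.8 vise [137.8  15.4 149.6] t 13.55
phi 0.614 theta 6.897 r 56.2 Tz Nm 0.84 F 15.9
```

Call:
arm_command(increments=[{"offset":[-0.018,0,0.012],"dr":[0,0,0],"hand":-1},{"offset":[0,0,0],"dr":[0,0,0],"hand":-1}])

```text
time_s: 13.75
eef_pos: [525.2, 57.8, 149.1]
ee_rot: [0.0, 0.985, 0.174, 0.006]
force: [13.1, 8.5, 14.6]
grip_width: 0.002
grip_force: 10.6
```

```bash
python3 -c "
from h import *
rep();ang()"
```

```text
F tool [ 15.4  -3.5 -14.5] tq [ 1.35 -2.07 -0.01] gw 0.1 gf 10.6 vise [137.7  16.4 149.1] t 13.75
phi 0.633 theta 6.917 r 56.2 Tz Nm 1.15 F 21.4
```

Call:
arm_command(increments=[{"offset":[-0.02,0,0.014],"dr":[0,0,0],"hand":-1},{"offset":[0,0,0],"dr":[0,0,0],"hand":-1}])

```text
time_s: 13.95
eef_pos: [524.2, 57.3, 148.5]
ee_rot: [0.0, 0.985, 0.174, 0.008]
force: [16.7, 10.6, 19.5]
grip_width: 0.0
grip_force: 13.7
```

```bash
python3 -c "
from h import *
rep();ang()"
```

```text
F tool [ 19.7  -4.2 -19.2] tq [ 1.83 -2.66  0.01] gw 0.0 gf 13.7 vise [137.6  17.5 148.5] t 13.95
phi 0.656 theta 6.939 r 56.2 Tz Nm 1.49 F 27.8
```

Call:
arm_command(increments=[{"offset":[-0.02,0,0.014],"dr":[0,0,0],"hand":-1},{"offset":[0,0,0],"dr":[0,0,0],"hand":-1}])

```text
time_s: 14.15
eef_pos: [523.3, 56.9, 147.9]
ee_rot: [0.0, 0.985, 0.174, 0.01]
force: [20.6, 14.2, 24.9]
grip_width: -0.003
grip_force: 16.9
```

```bash
python3 -c "
from h import *
rep();ang()"
```

```text
F tool [ 24.7  -6.2 -24.5] tq [ 2.37 -3.28 -0.03] gw -0.2 gf 16.9 vise [137.4  18.5 147.9] t 14.15
phi 0.677 theta 6.96 r 56.2 Tz Nm 1.9 F 35.3
```

The handle torque is about 1.9 Nm, firm but moderate. I'll back off and check the result.

Call:
arm_command(increments=[{"offset":[0.08,0,-0.06],"dr":[0,0,0],"hand":-1},{"offset":[0.15,0,-0.1],"dr":[0,0,0],"hand":-1},{"offset":[0.1,0.1,-0.4],"dr":[0,0,0],"hand":-1},{"offset":[0,0.35,-0.3],"dr":[0,0,0],"hand":-1},{"offset":[-0.1,0.4,0],"dr":[0,0,0],"hand":-1},{"offset":[-0.35,0.2,0],"dr":[0,0,0],"hand":-1},{"offset":[-0.4,0.1,0],"dr":[0,0,0],"hand":-1},{"offset":[-0.4,0.1,0],"dr":[0,0,0],"hand":-1}])

```text
time_s: 14.95
eef_pos: [460.8, -120.3, 240.4]
ee_rot: [-0.001, 0.985, 0.174, -0.002]
force: [0.5, -1.2, -0.3]
grip_width: -0.002
grip_force: 0.0
```

Run:
```python
from h import *
rep()
w=ctrl.capture("wrist")[:,:,::-1];s=ctrl.capture("scene")[165:270,255:385,::-1]
cv2.imwrite("pics/f.png",np.hstack([cv2.resize(w,(440,275)),cv2.resize(s,(340,275),interpolation=cv2.INTER_CUBIC)]))
```

```text
F tool [0.1 1.4 0.3] tq [ 0.   -0.06  0.03] gw -0.2 gf 0.0 vise [ -7.4 138.1 240.4] t 14.95
```

View pics/f.png

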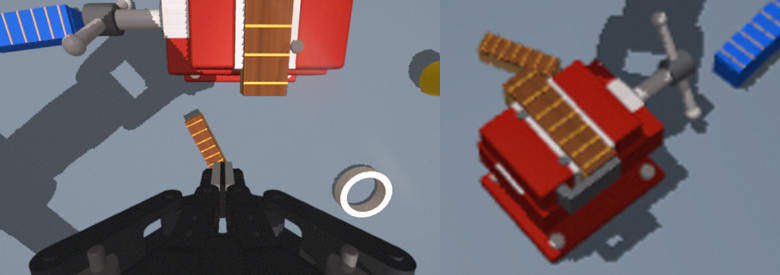

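The blank sits square between closed jaws with its end at the stop, and its outer corners are at (243,95) and (288,95). I'll check the end position numerically.

Run:
```python
from h import *
i=ctrl.camera_info("wrist");im=ctrl.capture("wrist")
g=cv2.cvtColor(im,cv2.COLOR_RGB2GRAY).astype(int)
def edge(c,a,b): col=g[a:b,c-4:c+5].mean(1);return a+np.abs(np.diff(col)).argmax()+.5
def row2y(c,r,z):
    p=cv2.undistortPoints(np.array([[[c,r]]],float),i["K"],i["dist"])[0,0];d=i["R"].T@[*p,1];o=-i["R"].T@i["t"];return w2v(o+d*(z-o[2])/d[2])[1]
for c in(362,385,410): r=edge(c,128,152);print(c,r,row2y(c,r,170).round(1))
for c in(290,320,450,480): print("jaw",c,row2y(c,edge(c,85,106),165).round(1))
```

```text
362 136.5 87.4
385 136.5 87.4
410 136.5 87.5
jaw 290 61.9
jaw 320 62.1
jaw 450 62.4
jaw 480 61.8
```

```bash
python3 -c "
from rig import ctrl
print(ctrl.finish_job())"
```

```text
the job is handed in; nothing more can be done
None
```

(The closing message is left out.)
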